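# Free a jammed tester tray with the release pin

## Robot

A 6-joint arm with a two-finger parallel gripper is mounted at the origin on the work surface; the furniture and walls round the work are solid. World frame = base frame: x ahead of the robot, y to its left, z up, the work surface at z = 0. Lengths are in mm, angles in degrees, forces in N, time in s.
With the tool pointing down it reaches from about 300 to 850 mm from the base axis. Payload 4.2 kg.
Tool frame: the origin (TCP) lies at the very end of the fingers, on their centre line; the grasp point (between the pads) lies 19 mm behind it (env.grasp_offset is the distance from the TCP to the grasp point, in mm); z points along the fingers, y is the line along which they close (so a half turn about z gives the same grasp; the last joint's range is limited). The gripper opens to 91 mm and grips with 3 to 60 N. Pads are 32 mm wide; open, the fingers measure 118 mm over their backs; the gripper's body (76 mm by 178 mm) begins 60 mm behind the grasp point.
Start: joints at [-74.714, 18.312, 89.639, -0, 72.044, -1.146], TCP at [162.661, -551.529, 213.976] pointing down, gripper open.
Joint ranges: [-177.97, 177.97], [-48.28, 115.42], [12.27, 149.76], [-77.06, 257.06], [2.81, 150.46], [-146.56, 146.56]. Speed limits (degrees/s): [147.25, 147.25, 180, 180, 180, 180].

## Interface

Orientations are given as [roll, pitch, yaw] about the fixed x, y, z axes, in that order (R = Rz(yaw) Ry(pitch) Rx(roll)).
In Python, from workcell import env, eyes gives the robot as it stands.
- The arm moves only by the tool send_rows, never from a script. Its arguments are lists of equal length, an entry for each row: "grip": the opening, from -1 (shut) to 1 (fully open), so that 0 is half open; "xyz": the shift along the world's x, y, z in m, a list of three; "yaw": the turn about the world's z in degrees. A call has 1 to 8 rows; each row is the pose to reach, as a shift and turn from the pose commanded when the call began; what a row does not reach only later rows make up. A row lasts 1/12 s, in which the tool goes at most 41.7 mm and 7.16 degrees, less where a joint would pass 70% of its speed; a pose out of reach is approached as far as the arm can. A call with a gripper value outside its range is refused whole. The fingers move at their own pace and stop on an object; "grip_force" is the grip in N (left out, the last holds). Time passes only in rows, so rows that repeat a pose let the fingers close. It gives the time, the measured TCP pose, the force, the opening and the grip force at its end, in the units of the state.
- env.state(): the state, without advancing time (a new reading comes with each control period).
- eyes.grab_frame(name): name is "scene" or "top" or "wrist"; returns a dict with "frame" (384x512x3 uint8, red, green, blue), "fx", "fy", "cx", "cy" (pixels), "pose" (4x4, takes a point from camera to world coordinates). Camera axes: x right, y down, z forward; pixel columns grow to the right and rows downward; lengths in mm; the calibration is good to about 2 mm. A picture is of the moment at which its call begins. There is no depth.
- env.job_done(): hands the job in; it is judged then, once.
The state is a dict: "time_s": time; "qpos": joint angles; "qvel": joint speeds; "effort": joint torques, N m; "ee_pos": TCP position; "ee_rot": TCP orientation; "force": force on the tool from outside, world axes, zero at the start; "torque": the same for the moment, N m; "gripper_width": finger opening in mm; "gripper_force": force on a finger pad.
Only numpy, scipy, OpenCV 4.12 (cv2) and the standard library are available. Lean on these libraries where they do the work, as an engineer would, in place of code of your own. Each camera call takes 0.05 s, during which the arm holds its last target. There are 200 camera calls.

## Task

The orange tray of the grey tester is locked shut: take the red-handled release pin from its wooden stand, push it down through the slot in the blue cover, feel along the slot for the port in the guard plate hidden under it, and press the latch below the port until the tray springs fully out. Work gently: never let the pin push on the tester with more than 20 N. Then put the pin back in its stand, upright and fully home, and leave the other things on the bench where they are.

Things in the scene. Friction and masses are not known exactly. Their poses are not given: they have to be found in the camera images.
- housing: Tester: grey box 160 (x) x 130 (y) x 60 mm high, fixed. Origin: centre of its underside; z up, -x side = front, where the tray comes out. Under the slot a guard plate (4 mm thick, top 46 mm above the bench; yields 4 mm, 1.5 N + 2.5 N/mm, then a rigid stop) has one port, 14 mm along x, 9 mm along y. Its centre is -18 to +18 mm from the slot's centre along y, 0 along x; varies, not reported.
- slot (a point): Centre of the access slot, level with the top of the blue cover (60 mm above the bench; cover 4 mm thick), 30 mm behind the tester's centre (+x). Slot 12 mm wide along the tester's x, 48 mm long along its y; axes as the tester's. The guard plate's top lies 14 mm, the latch's flat top 30 mm below this point.
- tray (a joint): Slide of the orange tray, m: 0 = locked, grows toward the tester's front. The latch bar under the port (top 30 mm above the bench) yields downward from 2.4 N, 0.4 N more per mm; 5 mm down (about 5 N) it frees the tray, 10 mm down it meets a rigid stop. A spring then drives the tray to 0.045 (stop) in about half a second; it stays out.
- pin: Release pin, 120 mm long, 60 g, upright in its stand at the start. Origin at the tip, z up along the pin to the handle. Steel shaft 6 mm across from 0 to 60 mm (blunt tip, 5 mm across, bevelled over 1 mm), black round collar 26 mm across from 60 to 64 mm, red square handle 16 x 16 mm (faces along the pin's x and y) from 64 to 120 mm. Hold it by the handle.
- pin_tip (a point): The tip of the pin's shaft (same point as the pin's origin).
- stand: Pin stand: wooden block 70 x 70 x 66 mm high, fixed to the bench, with one upright hole in the middle of its top. Origin at the centre of its underside, z up.
- stand_hole0 (a point): Centre of the mouth of the stand's hole, 66 mm above the bench. Square hole 11 x 11 mm (sides along the stand's x and y) with a 2 mm bevel, 63 mm deep. With the pin home its collar rests on the block's top and its tip is 6 mm above the bench.
- jar_red: White jar with a red lid, 50 mm across, 55 mm high; origin at the centre of its underside. Leave alone.
- bottle_amber: Amber bottle with a white cap, 37 mm across, 85 mm high; origin at the centre of its underside. Leave alone.
- block_123: Grey steel block with holes, 75 x 50 x 25 mm; origin at the centre of its underside. Leave alone.
There are look-alikes about, which are no part of the job. What is shaped like the pin but purple is not meant.

How it is judged (in metres and radians):
On the way:
1. With the pin's tip down through the slot, inside the tester, the tray springs out at least 38 mm (value of joint tray above 0.038 m and z of pin_tip in the frame of slot below -0.018 m and horizontal distance between pin_tip and slot below 0.028 m), for 0.05 s.
At the end, for the whole second after the job is handed in: The tray is out at least 38 mm and the pin stands released and at rest in its stand: tip within 6 mm of the hole's axis and at most 11 mm above the bench (5 mm short of home), within 0.1 rad of upright (value of joint tray above 0.038 m and horizontal distance between pin_tip and stand_hole0 below 0.006 m and height (world z) of pin_tip below 0.011 m and angle between pin's own z axis and vertical below 0.1 rad and linear speed of pin below 0.02 m/s); the robot touches nothing.
It fails at once if The pin pushes on the tester (cover, guard plate, latch or tray) with more than 20 N (contact force between pin and housing above 20 N).
It fails at once if The jar, the bottle or the steel block is moved more than 20 mm (distance of any of jar_red, bottle_amber, block_123 from where it was at the start of the episode above 0.02 m).
It also fails if it takes over 67 s, if anything falls off the work surface, if the arm or the gripper's body presses on something with over 40 N, if the wrist force passes 120 N, or if a joint passes its speed limit or range.

## Working session

There is one attempt and no reset: what is moved stays moved. The work goes in short steps, Python scripts to look and compute and a tool call to move; the robot and the scene stay as the last step left them, time stands still between calls to the robot, and variables do not carry over. Pictures are saved under pics/ and viewed, at most 10 in all, crops included, and the job is handed in when it is done.

Besides the shell and the picture viewer there is one more tool, called after ">>>" by a JSON object that holds its "fn" and its "kwargs". send_rows: Moves the arm, as the interface text tells. Its arguments: {"type":"object","properties":{"grip":{"type":"array"},"xyz":{"type":"array"},"yaw":{"type":"array"},"grip_force":{"type":"number"}},"required":["grip","xyz","yaw"]}

```bash
mkdir -p pics; ls; python3 - <<'E'
from workcell import env, eyes
import cv2,numpy as np
for n in ("top","scene"):
    f=eyes.grab_frame(n); cv2.imwrite(f"pics/{n}0.png",cv2.cvtColor(f["frame"],cv2.COLOR_RGB2BGR))
    print(n,f["fx"],f["fy"],f["cx"],f["cy"]);print(np.round(f["pose"],4).tolist())
print(env.state())
E
```

```text
pics
top 452.1444927341511 452.1444927341511 252.32045738603065 193.05626056097887
[[0.0194, -0.9905, 0.1363, 404.8011], [-0.9998, -0.0188, 0.0062, -74.7264], [-0.0036, -0.1364, -0.9907, 1000.258], [0.0, 0.0, 0.0, 1.0]]
scene 360.15712079637785 360.15712079637785 253.93322134304566 192.60391467564622
[[-0.8194, -0.3048, 0.4856, 72.6805], [-0.573, 0.4067, -0.7115, 576.9496], [0.0194, -0.8612, -0.5079, 557.5636], [0.0, 0.0, 0.0, 1.0]]
{'time_s': 0.1, 'qpos': array([-7.47141547e+01,  1.83490389e+01,  8.96974852e+01,  8.49657231e-04,
        7.20458982e+01, -1.14646129e+00]), 'qvel': array([ 0.00086707, -0.16659433, -0.15534063,  0.05219382,  0.01290424,
        0.04517571]), 'effort': array([ 1.24367405e-03, -4.13333058e+01, -2.32508540e+01,  7.28540076e-02,
        4.21002321e-02, -5.89943079e-05]), 'ee_pos': array([ 162.53987281, -551.08400803,  213.20681865]), 'ee_rot': array([-1.79907612e+02, -2.65689694e-03,  1.64320419e+01]), 'force': array([ 0.75507513,  0.29713018, -0.92792179]), 'torque': array([0.00056414, 0.00650034, 0.00672632]), 'gripper_force': 0.0, 'gripper_width': 90.9770252355099}
```

View pics/top0.png

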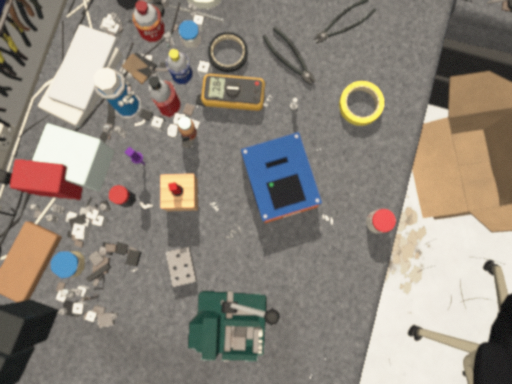

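View pics/scene0.png

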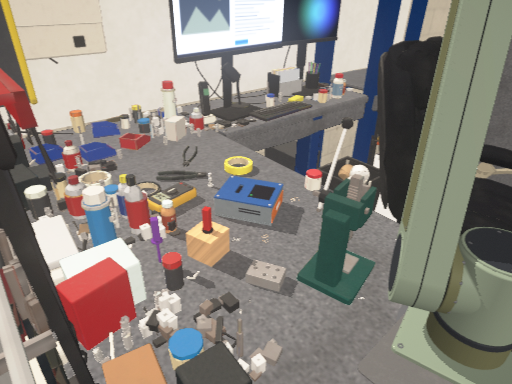

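Top view: the tester's blue cover is at about (281,178), with its slot at (277,161) and its orange front edge at (293,213). The wooden stand is at (178,192), with the red handle at (175,188).
Pin candidates:
- Red square handle in the wooden stand at (175,188): this fits the description.
- Purple look-alike at (135,156): rejected.
- Red lids at (120,195) and (383,220): jars, rejected.

Next I'll measure and check this in one close crop.

```bash
cat > h.py <<'E'
import cv2,numpy as np
from workcell import env, eyes
def ray(f,px,z):
    px=np.atleast_2d(np.asarray(px,float)); P=np.array(f["pose"])
    d=np.c_[(px[:,0]-f["cx"])/f["fx"],(px[:,1]-f["cy"])/f["fy"],np.ones(len(px))]@P[:3,:3].T
    o=P[:3,3]; return o+d*((z-o[2])/d[:,2])[:,None]
def proj(f,X):
    P=np.array(f["pose"]); c=(np.atleast_2d(X)-P[:3,3])@P[:3,:3]
    return np.c_[f["fx"]*c[:,0]/c[:,2]+f["cx"],f["fy"]*c[:,1]/c[:,2]+f["cy"]]
def bgr(f): return cv2.cvtColor(f["frame"],cv2.COLOR_RGB2BGR)
E
python3 - <<'E'
from h import *
f=eyes.grab_frame("top"); im=bgr(f); hsv=cv2.cvtColor(im,cv2.COLOR_BGR2HSV)
def blob(lo,hi,box):
    m=cv2.inRange(hsv,lo,hi); k=np.zeros_like(m); x0,y0,x1,y1=box; k[y0:y1,x0:x1]=255
    m&=k; c=max(cv2.findContours(m,0,1)[0],key=cv2.contourArea); return m,c
def rect(c,z):
    X=ray(f,c[:,0,:],z)[:,:2].astype(np.float32); return cv2.minAreaRect(cv2.convexHull(X))
m,c=blob((100,120,60),(125,255,255),(225,120,340,235)); print("cover",rect(c,60))
m2,c2=blob((8,40,120),(28,190,255),(150,165,205,220)); print("stand",rect(c2,66))
m3,c3=blob((0,150,80),(6,255,255),(155,170,200,215)); print("red",cv2.boundingRect(c3),rect(c3,120))
# slot: dark inside cover
g=hsv[:,:,2]
mm=np.zeros_like(m); cv2.drawContours(mm,[c],-1,255,-1)
d=cv2.bitwise_and(cv2.inRange(g,0,75),mm)
for q in cv2.findContours(d,0,1)[0]:
    if cv2.contourArea(q)>15: print("dark",cv2.boundingRect(q),rect(q,60))
crop=im[120:235,150:335]; cv2.imwrite("pics/crop1.png",cv2.resize(crop,None,fx=4,fy=4,interpolation=cv2.INTER_CUBIC))
E
```

```text
cover ((572.7440795898438, -126.87921142578125), (156.19873046875, 128.73268127441406), 18.034791946411133)
stand ((534.1069946289062, 85.67256164550781), (80.98186492919922, 81.24546813964844), 3.1478800773620605)
red (169, 183, 12, 12) ((532.9993896484375, 83.96440887451172), (26.473575592041016, 16.802303314208984), 38.606143951416016)
dark (268, 175, 37, 33) ((539.4140625, -138.65316772460938), (55.1795768737793, 65.86506652832031), 18.36614990234375)
dark (267, 158, 20, 9) ((601.4195556640625, -118.4705810546875), (8.040791511535645, 42.99520492553711), 18.032880783081055)
```

View pics/crop1.png

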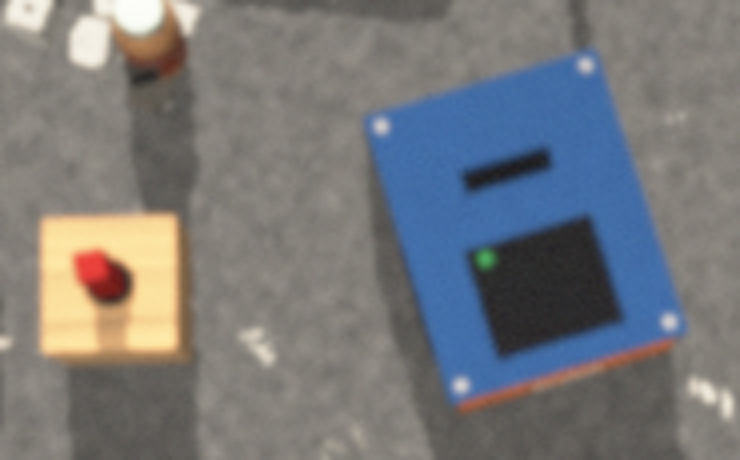

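The crop confirms the red square handle in the wooden stand, with the stand's top face spanning about (160,174) to (196,208). The slot measures 43 x 8 mm dark at yaw 18°, and it agrees with the cover rectangle, so its centre is about (601,-118). Before moving I'll get the stand's top face and the height of the press.

```bash
python3 - <<'E'
from h import *
t=eyes.grab_frame("top"); s=eyes.grab_frame("scene")
q=np.array([(40,215),(178,213),(185,350),(45,353)])/4+[150-.4,120-.4]
X=ray(t,q,66)[:,:2]; print("stand corners",X.round(1),X.mean(0),np.linalg.norm(np.roll(X,-1,0)-X,axis=1))
print("handle top",ray(t,[[173,186.7]],126).round(1))
def tri(a,b):
    A=[];B=[]
    for f,p in((t,a),(s,b)):
        o=np.array(f["pose"])[:3,3]; d=ray(f,[p],0)[0]-o; d/=np.linalg.norm(d); M=np.eye(3)-np.outer(d,d); A.append(M);B.append(M@o)
    return np.linalg.solve(sum(A),sum(B))
print("press ball",tri((272,317),(347,123)),"press top",tri((232,310),(355,190)))
print("handle top tri",tri((173,186.7),(207,208)), "scene reproj of slot,hole",proj(s,[[601.3,-118,60],[533,86,66],[533,86,126]]).round(1))
E
```

```text
stand corners [[571.4 126.6]
 [573.8  54.2]
 [501.6  47.9]
 [498.7 120.6]] [536.37321464  87.3161099 ] [72.47089544 72.45109836 72.75104322 72.95228241]
handle top [[534.7  86.2 126. ]]
press ball [ 314.50921184 -103.28567839  313.47608014] press top [284.48932665 -47.22939961 196.05289209]
handle top tri [533.85647924  85.82855393 123.33965106] scene reproj of slot,hole [[237.9 187.1]
 [207.8 229.1]
 [206.5 207. ]]
```

The measurements are consistent: stand centre about (535,86.5), and pin top at z≈125. The press lever's ball stands 313 mm high near (314,-103), so I'll swing round it on the outside.

>>> {"fn": "send_rows", "kwargs": {"grip": [1, 1, 1, 1, 1, 1, 1, 1], "xyz": [[0.036, 0.019, 0.01], [0.072, 0.038, 0.02], [0.108, 0.057, 0.03], [0.144, 0.076, 0.04], [0.18, 0.095, 0.05], [0.216, 0.114, 0.06], [0.252, 0.133, 0.06], [0.288, 0.152, 0.06]], "yaw": [0, 0, 0, 0, 0, 0, 0, 0]}}

```text
time_s: 0.92
ee_pos: [452.5, -398.5, 274.9]
ee_rot: [179.9, -0.1, 16.4]
force: [1.7, -0.2, -0.2]
gripper_width: 91.4
gripper_force: 0.0
```

>>> {"fn": "send_rows", "kwargs": {"grip": [1, 1, 1, 1, 1, 1, 1, 1], "xyz": [[0.016, 0.035, 0], [0.032, 0.07, 0], [0.048, 0.105, 0], [0.065, 0.14, 0], [0.081, 0.175, 0], [0.097, 0.21, 0], [0.114, 0.245, 0], [0.13, 0.28, 0]], "yaw": [0, 0, 0, 0, 0, 0, 0, 0]}}

```text
time_s: 1.58
ee_pos: [581.2, -117.7, 273.9]
ee_rot: [180.0, -0.0, 16.4]
force: [0.7, -0.2, 0.1]
gripper_width: 91.4
gripper_force: 0.0
```

>>> {"fn": "send_rows", "kwargs": {"grip": [1, 1, 1, 1, 1, 1, 1, 1], "xyz": [[-0.009, 0.035, -0.01], [-0.018, 0.07, -0.02], [-0.027, 0.105, -0.03], [-0.036, 0.14, -0.03], [-0.045, 0.175, -0.03], [-0.05, 0.206, -0.03], [-0.05, 0.206, -0.03], [-0.05, 0.206, -0.03]], "yaw": [0, 0, 0, 0, 0, 0, 0, 0]}}

```text
time_s: 2.25
ee_pos: [530.3, 87.7, 244.0]
ee_rot: [180.0, 0.0, 16.6]
force: [-0.1, -0.9, 0.4]
gripper_width: 91.2
gripper_force: 0.0
```

```bash
python3 - <<'E'
from h import *
s=env.state(); print(s["time_s"],s["ee_pos"],s["ee_rot"],s["force"])
w=eyes.grab_frame("wrist"); cv2.imwrite("pics/w1.png",bgr(w)); print(np.round(w["pose"],3).tolist())
print(proj(w,[[535,86.5,66],[535,86.5,126]]))
E
```

```text
2.25 [530.30380282  87.7169262  243.98426591] [1.79974192e+02 6.19663484e-03 1.66151679e+01] [-0.08770366 -0.89226475  0.37323002]
[[0.286, -0.924, -0.253, 600.197], [-0.958, -0.275, -0.076, 108.591], [0.001, 0.264, -0.964, 415.045], [0.0, 0.0, 0.0, 1.0]]
[[260.37951417 164.82993693]
 [260.82836918 177.31171077]]
```

View pics/w1.png

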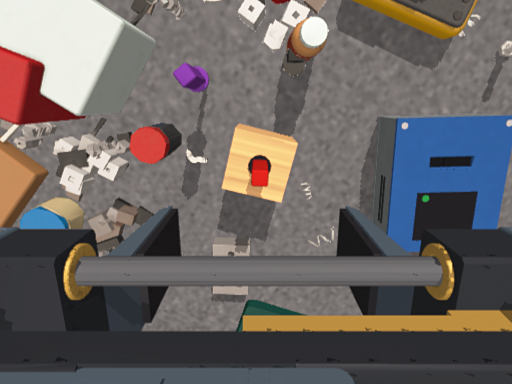

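The wrist view shows the stand at about (260,165) and the red handle at (260,172), with its faces nearly aligned to the gripper. The slot is visible at (450,161). I'll measure both from this picture.

```bash
python3 - <<'E'
from h import *
w=eyes.grab_frame("wrist"); im=bgr(w); hsv=cv2.cvtColor(im,cv2.COLOR_BGR2HSV)
def cont(lo,hi,b):
    m=cv2.inRange(hsv,lo,hi); k=np.zeros_like(m); k[b[1]:b[3],b[0]:b[2]]=255
    return max(cv2.findContours(m&k,0,1)[0],key=cv2.contourArea)
R=lambda c,z: cv2.minAreaRect(ray(w,c[:,0],z)[:,:2].astype(np.float32))
bright=cont((0,150,150),(8,255,255),(230,140,300,200)); print("red bright",cv2.boundingRect(bright),cv2.minAreaRect(bright),R(bright,126))
st=cont((8,40,100),(28,200,255),(205,110,310,215)); print("stand",R(st,66))
sl=cont((0,0,0),(180,255,60),(425,150,480,175)); print("slot",R(sl,60))
g=im[140:205,220:300]; cv2.imwrite("pics/w1c.png",cv2.resize(g,None,fx=8,fy=8,interpolation=cv2.INTER_CUBIC))
E
```

```text
red bright (250, 160, 17, 26) ((258.0, 172.5), (25.0, 16.0), 90.0) ((538.84130859375, 89.13597106933594), (23.742334365844727, 14.995771408081055), 16.476394653320312)
stand ((535.7781372070312, 88.40719604492188), (77.07443237304688, 71.73389434814453), 2.6304917335510254)
slot ((599.3253173828125, -117.76068115234375), (10.294979095458984, 45.710365295410156), 16.482864379882812)
```

View pics/w1c.png

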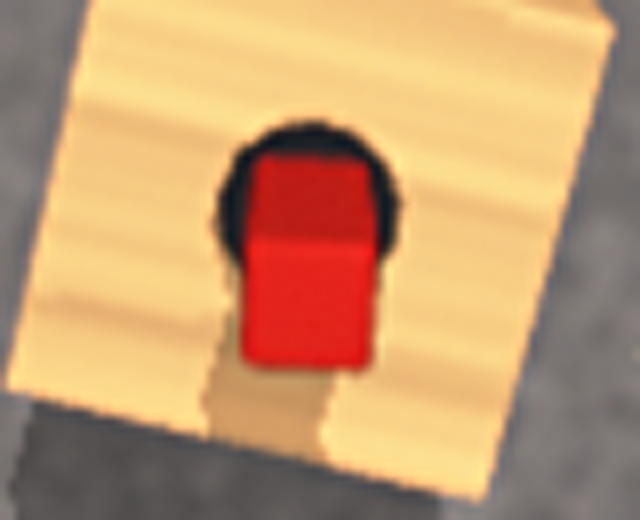

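>>> {"fn": "send_rows", "kwargs": {"grip": [1, 1, 1, 1, 1, 1, 1, 1], "xyz": [[0.004, 0.001, -0.03], [0.004, 0.001, -0.06], [0.004, 0.001, -0.09], [0.004, 0.001, -0.12], [0.004, 0.001, -0.14], [0.004, 0.001, -0.16], [0.004, 0.001, -0.166], [0.004, 0.001, -0.166]], "yaw": [0, 0, 0, 0, 0, 0, 0, 0]}}

```text
time_s: 3.02
ee_pos: [533.8, 86.1, 76.4]
ee_rot: [-180.0, 0.2, 16.3]
force: [0.4, -0.7, 0.4]
gripper_width: 91.4
gripper_force: 0.0
```

>>> {"fn": "send_rows", "kwargs": {"grip": [0, -0.4, -0.8, -0.8, -1, -1, -1, -1], "xyz": [[0, 0, 0], [0, 0, 0], [0, 0, 0], [0, 0, 0], [0, 0, 0], [0, 0, 0], [0, 0, 0], [0, 0, 0]], "yaw": [0, 0, 0, 0, 0, 0, 0, 0], "grip_force": 40}}

```text
time_s: 3.68
ee_pos: [534.7, 87.6, 78.1]
ee_rot: [180.0, -0.0, 16.4]
force: [-0.2, -0.2, -0.5]
gripper_width: 40.6
gripper_force: 0.0
```

>>> {"fn": "send_rows", "kwargs": {"grip": [-1, -1, -1, -1, -1, -1, -1, -1], "xyz": [[0, 0, 0], [0, 0, 0], [0, 0, 0], [0, 0, 0], [0, 0, 0], [0, 0, 0], [0, 0, 0], [0, 0, 0]], "yaw": [0, 0, 0, 0, 0, 0, 0, 0]}}

```text
time_s: 4.35
ee_pos: [534.6, 87.5, 77.9]
ee_rot: [180.0, 0.0, 16.4]
force: [0.7, 0.3, -0.3]
gripper_width: 16.0
gripper_force: 40.0
```

Gripped flush at 16.0 mm. Lifting straight up, then carrying it to above the slot.

>>> {"fn": "send_rows", "kwargs": {"grip": [-1, -1, -1, -1, -1, -1, -1, -1], "xyz": [[0, 0, 0.01], [0, 0, 0.02], [0, 0, 0.033], [0, 0, 0.046], [0, 0, 0.06], [0, 0, 0.075], [0, 0, 0.09], [0, 0, 0.1]], "yaw": [0, 0, 0, 0, 0, 0, 0, 0]}}

```text
time_s: 5.02
ee_pos: [535.5, 87.6, 180.7]
ee_rot: [180.0, -0.2, 16.4]
force: [0.1, -0.2, 0.2]
gripper_width: 15.8
gripper_force: 40.0
```

>>> {"fn": "send_rows", "kwargs": {"grip": [-1, -1, -1, -1, -1, -1, -1, -1], "xyz": [[0.009, -0.03, 0], [0.019, -0.06, 0], [0.029, -0.09, 0], [0.039, -0.12, 0], [0.049, -0.15, 0], [0.057, -0.18, 0], [0.063, -0.198, 0], [0.066, -0.2055, 0]], "yaw": [0, 0, 0, 0, 0, 0, 0, 0]}}

```text
time_s: 5.68
ee_pos: [601.3, -120.9, 178.4]
ee_rot: [179.9, -0.0, 16.3]
force: [0.4, 0.7, -1.2]
gripper_width: 15.7
gripper_force: 40.0
```

>>> {"fn": "send_rows", "kwargs": {"grip": [-1, -1, -1, -1, -1, -1, -1, -1], "xyz": [[0, 0, -0.01], [0, 0, -0.02], [0, 0, -0.028], [0, 0, -0.03], [0, 0, -0.03], [0, 0, -0.03], [0, 0, -0.03], [0, 0, -0.03]], "yaw": [0.5, 1, 1.5, 1.6, 1.6, 1.6, 1.6, 1.6]}}

```text
time_s: 6.35
ee_pos: [601.0, -117.8, 148.6]
ee_rot: [180.0, -0.1, 18.1]
force: [-1.4, 0.7, -0.4]
gripper_width: 15.9
gripper_force: 40.0
```

```bash
python3 - <<'E'
from h import *
s=env.state(); print(s["time_s"],s["ee_pos"],s["ee_rot"],s["force"],s["gripper_width"])
T=s["ee_pos"]
cv=[]
for n,b in (("wrist",None),("scene",None)):
    f=eyes.grab_frame(n); im=bgr(f)
    tip=[T[0],T[1],T[2]-72]; p=proj(f,[tip,[T[0],T[1],T[2]-12],[601,-118,60]]); print(n,p.round(1))
    x,y=p[2].astype(int); k=5 if n=="wrist" else 6
    w=60 if n=="wrist" else 50
    g=im[max(0,y-w):y+w,max(0,x-w):x+w]; cv.append(cv2.resize(g,(400,400),interpolation=cv2.INTER_CUBIC)); print((x-w,y-w),400/(2*w))
cv2.imwrite("pics/c2.png",np.hstack(cv))
E
```

```text
6.35 [ 600.96879433 -117.76134376  148.55262767] [ 1.79963314e+02 -5.43128780e-02  1.80581235e+01] [-1.40358365  0.69239866 -0.39912142] 15.88590995392808
wrist [[258.2 195.9]
 [258.3 223.9]
 [258.5 190.3]]
(np.int64(198), np.int64(130)) 3.3333333333333335
scene [[238.  182. ]
 [237.9 162.4]
 [238.  187.2]]
(np.int64(188), np.int64(137)) 4.0
```

View pics/c2.png

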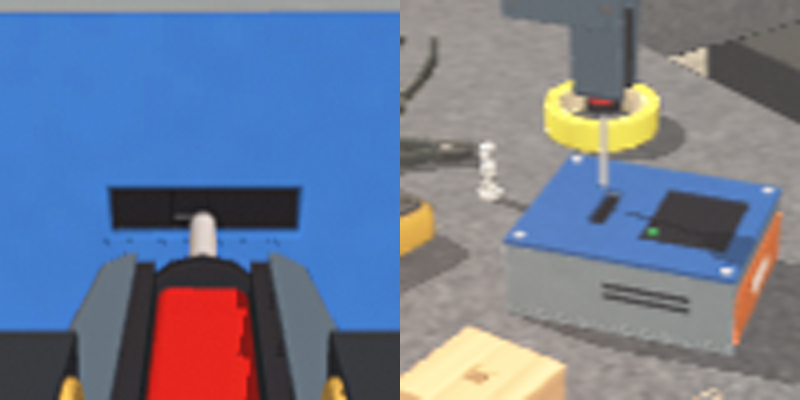

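The wrist crop shows the tip at (203,215) and the slot centre at (204,208), so the slot lies about 1.5 mm nearer the robot than the tip's footprint once projected down. The scene view agrees. I'll correct by (-1.2,-0.8) mm and begin at the slot's -y end (-17 mm).

>>> {"fn": "send_rows", "kwargs": {"grip": [-1, -1, -1, -1, -1, -1, -1, -1], "xyz": [[0.002, -0.008, 0], [0.004, -0.017, 0], [0.004, -0.017, -0.004], [0.004, -0.017, -0.008], [0.004, -0.017, -0.011], [0.004, -0.017, -0.013], [0.004, -0.017, -0.013], [0.004, -0.017, -0.013]], "yaw": [0, 0, 0, 0, 0, 0, 0, 0]}}

```text
time_s: 7.12
ee_pos: [604.5, -134.8, 134.7]
ee_rot: [-180.0, 0.0, 18.0]
force: [-1.0, -0.0, -1.0]
gripper_width: 16.1
gripper_force: 40.0
```

>>> {"fn": "send_rows", "kwargs": {"grip": [-1, -1, -1, -1, -1, -1, -1, -1], "xyz": [[0, 0, -0.001], [0, 0, -0.0015], [0, 0, -0.002], [0, 0, -0.0025], [0, 0, -0.003], [0, 0, -0.0035], [0, 0, -0.004], [0, 0, -0.004]], "yaw": [0, 0, 0, 0, 0, 0, 0, 0]}}

```text
time_s: 7.78
ee_pos: [604.6, -135.0, 130.8]
ee_rot: [-180.0, 0.0, 18.0]
force: [-1.1, -0.2, -0.5]
gripper_width: 15.9
gripper_force: 40.0
```

>>> {"fn": "send_rows", "kwargs": {"grip": [-1, -1, -1, -1, -1, -1, -1, -1], "xyz": [[0, 0, -0.001], [0, 0, -0.002], [0, 0, -0.003], [0, 0, -0.004], [0, 0, -0.005], [0, 0, -0.006], [0, 0, -0.007], [0, 0, -0.008]], "yaw": [0, 0, 0, 0, 0, 0, 0, 0]}}

```text
time_s: 8.45
ee_pos: [604.6, -135.1, 122.8]
ee_rot: [180.0, 0.0, 18.0]
force: [0.1, 0.7, -1.1]
gripper_width: 15.4
gripper_force: 40.0
```

>>> {"fn": "send_rows", "kwargs": {"grip": [-1, -1, -1, -1, -1, -1, -1, -1], "xyz": [[0, 0, -0.001], [0, 0, -0.002], [0, 0, -0.003], [0, 0, -0.004], [0, 0, -0.0045], [0, 0, -0.005], [0, 0, -0.005], [0, 0, -0.005]], "yaw": [0, 0, 0, 0, 0, 0, 0, 0]}}

```text
time_s: 9.12
ee_pos: [604.7, -135.0, 118.0]
ee_rot: [180.0, -0.0, 18.0]
force: [-0.7, -0.0, -1.1]
gripper_width: 15.7
gripper_force: 40.0
```

>>> {"fn": "send_rows", "kwargs": {"grip": [-1, -1, -1, -1, -1, -1], "xyz": [[0, 0, -0.0005], [0, 0, -0.001], [0, 0, -0.0015], [0, 0, -0.0015], [0, 0, -0.0015], [0, 0, -0.0015]], "yaw": [0, 0, 0, 0, 0, 0]}}

```text
time_s: 9.62
ee_pos: [604.8, -135.1, 116.8]
ee_rot: [180.0, -0.0, 18.0]
force: [-1.1, -0.2, 3.4]
gripper_width: 15.8
gripper_force: 40.0
```

Guard plate felt at about 4 N. I'll probe along +y in 3 mm steps, lifting 2 mm between each.

>>> {"fn": "send_rows", "kwargs": {"grip": [-1, -1, -1, -1, -1, -1, -1, -1], "xyz": [[0, 0, 0.002], [-0.0009, 0.0029, 0.002], [-0.0009, 0.0029, 0.002], [-0.0009, 0.0029, 0.001], [-0.0009, 0.0029, 0], [-0.0009, 0.0029, 0], [-0.0009, 0.0029, 0], [-0.0009, 0.0029, 0]], "yaw": [0, 0, 0, 0, 0, 0, 0, 0]}}

```text
time_s: 10.28
ee_pos: [603.6, -131.9, 116.7]
ee_rot: [-180.0, 0.0, 18.0]
force: [-1.3, 1.5, 2.9]
gripper_width: 16.0
gripper_force: 40.0
```

>>> {"fn": "send_rows", "kwargs": {"grip": [-1, -1, -1, -1, -1, -1, -1, -1], "xyz": [[0, 0, 0.002], [-0.0009, 0.0029, 0.002], [-0.0009, 0.0029, 0.002], [-0.0009, 0.0029, 0.001], [-0.0009, 0.0029, 0], [-0.0009, 0.0029, 0], [-0.0009, 0.0029, 0], [-0.0009, 0.0029, 0]], "yaw": [0, 0, 0, 0, 0, 0, 0, 0]}}

```text
time_s: 10.95
ee_pos: [602.9, -129.3, 116.7]
ee_rot: [180.0, -0.0, 18.0]
force: [-1.1, 0.7, 2.8]
gripper_width: 16.0
gripper_force: 40.0
```

>>> {"fn": "send_rows", "kwargs": {"grip": [-1, -1, -1, -1, -1, -1, -1, -1], "xyz": [[0, 0, 0.002], [-0.0009, 0.0029, 0.002], [-0.0009, 0.0029, 0.002], [-0.0009, 0.0029, 0.001], [-0.0009, 0.0029, 0], [-0.0009, 0.0029, 0], [-0.0009, 0.0029, 0], [-0.0009, 0.0029, 0]], "yaw": [0, 0, 0, 0, 0, 0, 0, 0]}}

```text
time_s: 11.62
ee_pos: [601.8, -126.1, 116.7]
ee_rot: [-180.0, 0.0, 18.0]
force: [-1.6, 1.0, 2.9]
gripper_width: 15.8
gripper_force: 40.0
```

>>> {"fn": "send_rows", "kwargs": {"grip": [-1, -1, -1, -1, -1, -1, -1, -1], "xyz": [[0, 0, 0.002], [-0.0009, 0.0029, 0.002], [-0.0009, 0.0029, 0.002], [-0.0009, 0.0029, 0.001], [-0.0009, 0.0029, 0], [-0.0009, 0.0029, 0], [-0.0009, 0.0029, 0], [-0.0009, 0.0029, 0]], "yaw": [0, 0, 0, 0, 0, 0, 0, 0]}}

```text
time_s: 12.28
ee_pos: [601.1, -123.4, 116.7]
ee_rot: [180.0, -0.0, 18.0]
force: [-0.0, 0.3, 3.2]
gripper_width: 15.8
gripper_force: 40.0
```

>>> {"fn": "send_rows", "kwargs": {"grip": [-1, -1, -1, -1, -1, -1, -1, -1], "xyz": [[0, 0, 0.002], [-0.0009, 0.0029, 0.002], [-0.0009, 0.0029, 0.002], [-0.0009, 0.0029, 0.001], [-0.0009, 0.0029, 0], [-0.0009, 0.0029, 0], [-0.0009, 0.0029, 0], [-0.0009, 0.0029, 0]], "yaw": [0, 0, 0, 0, 0, 0, 0, 0]}}

```text
time_s: 12.95
ee_pos: [600.1, -120.4, 116.7]
ee_rot: [-180.0, 0.0, 18.0]
force: [-0.7, 1.4, 3.0]
gripper_width: 16.0
gripper_force: 40.0
```

>>> {"fn": "send_rows", "kwargs": {"grip": [-1, -1, -1, -1, -1, -1, -1, -1], "xyz": [[0, 0, 0.002], [-0.0009, 0.0029, 0.002], [-0.0009, 0.0029, 0.002], [-0.0009, 0.0029, 0.001], [-0.0009, 0.0029, 0], [-0.0009, 0.0029, 0], [-0.0009, 0.0029, 0], [-0.0009, 0.0029, 0]], "yaw": [0, 0, 0, 0, 0, 0, 0, 0]}}

```text
time_s: 13.62
ee_pos: [599.3, -117.6, 116.6]
ee_rot: [180.0, -0.0, 18.0]
force: [-0.0, -0.3, 1.6]
gripper_width: 16.2
gripper_force: 40.0
```

>>> {"fn": "send_rows", "kwargs": {"grip": [-1, -1, -1, -1, -1, -1, -1, -1], "xyz": [[0, 0, 0.002], [-0.0009, 0.0029, 0.002], [-0.0009, 0.0029, 0.002], [-0.0009, 0.0029, 0.001], [-0.0009, 0.0029, 0], [-0.0009, 0.0029, 0], [-0.0009, 0.0029, 0], [-0.0009, 0.0029, 0]], "yaw": [0, 0, 0, 0, 0, 0, 0, 0]}}

```text
time_s: 14.28
ee_pos: [598.3, -114.7, 116.4]
ee_rot: [180.0, 0.0, 18.0]
force: [-0.1, 0.0, -1.2]
gripper_width: 15.7
gripper_force: 40.0
```

The port is found: no force here, and only partial contact one step earlier, which puts its centre about 1.2 mm back. I'll centre, then descend gently.

>>> {"fn": "send_rows", "kwargs": {"grip": [-1, -1, -1, -1, -1, -1, -1, -1], "xyz": [[0.0004, -0.0012, 0], [0.0004, -0.0012, -0.0005], [0.0004, -0.0012, -0.001], [0.0004, -0.0012, -0.0015], [0.0004, -0.0012, -0.002], [0.0004, -0.0012, -0.0025], [0.0004, -0.0012, -0.003], [0.0004, -0.0012, -0.003]], "yaw": [0, 0, 0, 0, 0, 0, 0, 0]}}

```text
time_s: 14.95
ee_pos: [598.7, -115.9, 113.3]
ee_rot: [-180.0, 0.0, 18.0]
force: [-0.3, 0.6, -1.4]
gripper_width: 15.5
gripper_force: 40.0
```

>>> {"fn": "send_rows", "kwargs": {"grip": [-1, -1, -1, -1, -1, -1, -1, -1], "xyz": [[0, 0, -0.001], [0, 0, -0.0025], [0, 0, -0.004], [0, 0, -0.0055], [0, 0, -0.007], [0, 0, -0.0085], [0, 0, -0.01], [0, 0, -0.01]], "yaw": [0, 0, 0, 0, 0, 0, 0, 0]}}

```text
time_s: 15.62
ee_pos: [598.5, -115.9, 103.0]
ee_rot: [-180.0, 0.0, 18.0]
force: [-0.1, 1.3, -0.8]
gripper_width: 15.9
gripper_force: 40.0
```

>>> {"fn": "send_rows", "kwargs": {"grip": [-1, -1, -1, -1, -1, -1, -1, -1], "xyz": [[0, 0, -0.0005], [0, 0, -0.001], [0, 0, -0.0015], [0, 0, -0.002], [0, 0, -0.0025], [0, 0, -0.003], [0, 0, -0.0035], [0, 0, -0.004]], "yaw": [0, 0, 0, 0, 0, 0, 0, 0]}}

```text
time_s: 16.28
ee_pos: [598.9, -115.9, 100.2]
ee_rot: [180.0, -0.0, 18.0]
force: [-1.8, 0.5, 5.4]
gripper_width: 16.2
gripper_force: 40.0
```

>>> {"fn": "send_rows", "kwargs": {"grip": [-1, -1, -1, -1, -1, -1, -1, -1], "xyz": [[0, 0, -0.0005], [0, 0, -0.001], [0, 0, -0.0015], [0, 0, -0.002], [0, 0, -0.0025], [0, 0, -0.003], [0, 0, -0.0035], [0, 0, -0.004]], "yaw": [0, 0, 0, 0, 0, 0, 0, 0]}}

```text
time_s: 16.95
ee_pos: [599.0, -116.0, 95.9]
ee_rot: [180.0, -0.0, 18.0]
force: [-1.2, 0.5, 3.7]
gripper_width: 15.7
gripper_force: 40.0
```

>>> {"fn": "send_rows", "kwargs": {"grip": [-1, -1, -1, -1, -1, -1, -1, -1], "xyz": [[0, 0, -0.0005], [0, 0, -0.001], [0, 0, -0.0015], [0, 0, -0.0015], [0, 0, -0.0015], [0, 0, -0.0015], [0, 0, -0.0015], [0, 0, -0.0015]], "yaw": [0, 0, 0, 0, 0, 0, 0, 0]}}

```text
time_s: 17.62
ee_pos: [598.9, -115.9, 94.1]
ee_rot: [180.0, -0.0, 18.0]
force: [-0.1, 0.4, 4.7]
gripper_width: 15.7
gripper_force: 40.0
```

```bash
python3 - <<'E'
from h import *
s=env.state(); print(s["time_s"],s["ee_pos"],s["force"])
a=bgr(eyes.grab_frame("scene"))[110:250,150:330]; b=bgr(eyes.grab_frame("top"))[110:250,210:360]
cv2.imwrite("pics/c3.png",np.hstack([cv2.resize(a,(400,311)),cv2.resize(b,(333,311))]))
E
```

```text
17.6167 [ 598.92440063 -115.94041011   94.05946916] [-0.07159439  0.36287751  4.65645635]
```

View pics/c3.png

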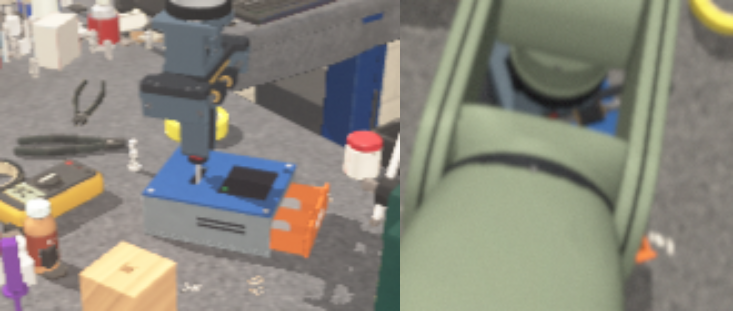

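The tray has sprung out: the orange drawer is fully visible in front of the tester. Withdrawing straight up and returning to above the stand.

>>> {"fn": "send_rows", "kwargs": {"grip": [-1, -1, -1, -1, -1, -1, -1, -1], "xyz": [[0, 0, 0.005], [0, 0, 0.013], [0, 0, 0.023], [0, 0, 0.035], [0, 0, 0.048], [0, 0, 0.062], [0, 0, 0.076], [0, 0, 0.084]], "yaw": [0, 0, 0, 0, 0, 0, 0, 0]}}

```text
time_s: 18.38
ee_pos: [599.0, -116.1, 179.9]
ee_rot: [179.9, -0.1, 18.0]
force: [0.1, 0.0, -0.1]
gripper_width: 16.1
gripper_force: 40.0
```

>>> {"fn": "send_rows", "kwargs": {"grip": [-1, -1, -1, -1, -1, -1, -1, -1], "xyz": [[-0.007, 0.022, 0], [-0.016, 0.052, 0], [-0.026, 0.082, 0], [-0.035, 0.112, 0], [-0.045, 0.142, 0], [-0.054, 0.172, 0], [-0.061, 0.194, 0], [-0.0641, 0.2034, 0]], "yaw": [0, 0, 0, 0, 0, -0.5, -1, -1.6]}}

```text
time_s: 19.05
ee_pos: [533.0, 90.1, 178.0]
ee_rot: [-179.9, 0.1, 16.5]
force: [-1.0, -0.1, 0.0]
gripper_width: 16.0
gripper_force: 40.0
```

>>> {"fn": "send_rows", "kwargs": {"grip": [-1, -1, -1, -1, -1, -1, -1, -1], "xyz": [[0, 0, -0.005], [0, 0, -0.01], [0, 0, -0.015], [0, 0, -0.02], [0, 0, -0.025], [0, 0, -0.025], [0, 0, -0.025], [0, 0, -0.025]], "yaw": [0, 0, 0, 0, 0, 0, 0, 0]}}

```text
time_s: 19.72
ee_pos: [534.9, 87.1, 153.0]
ee_rot: [180.0, -0.0, 16.4]
force: [0.7, 0.0, -0.9]
gripper_width: 15.9
gripper_force: 40.0
```

```bash
python3 - <<'E'
from h import *
s=env.state(); T=s["ee_pos"]; print(s["time_s"],T,s["force"])
w=eyes.grab_frame("wrist"); p=proj(w,[[T[0],T[1],T[2]-72],[534.7,87.5,66]]); print(p.round(1))
x,y=p[1].astype(int); g=bgr(w)[y-60:y+60,x-60:x+60]; print(x-60,y-60)
t=bgr(eyes.grab_frame("top"))[110:250,210:360]
cv2.imwrite("pics/c4.png",np.hstack([cv2.resize(g,(400,400),interpolation=cv2.INTER_CUBIC),cv2.resize(t,(400,400))]))
E
```

```text
19.7167 [534.90754023  87.11940056 153.02402676] [ 0.74062817  0.00797442 -0.92718611]
[[258.2 195.8]
 [257.7 190.8]]
197 130
```

View pics/c4.png

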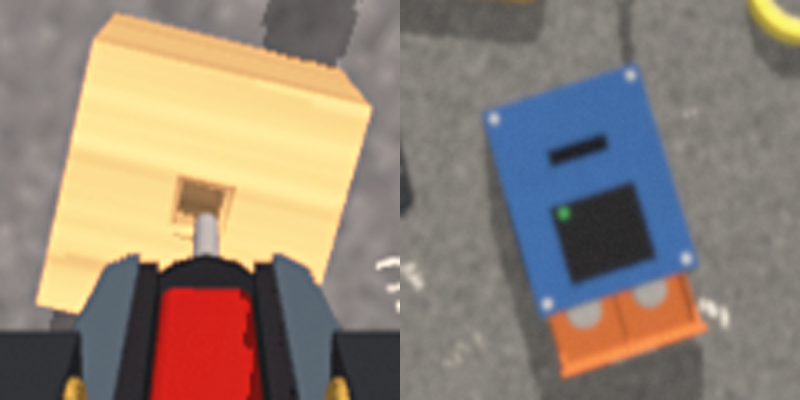

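The tray is fully out in the top view. In the wrist crop the hole mouth is centred near (203,207), about 1 mm toward -x of the tip's footprint. I'll nudge by that much and lower it.

>>> {"fn": "send_rows", "kwargs": {"grip": [-1, -1, -1, -1, -1, -1, -1, -1], "xyz": [[-0.0007, -0.0002, -0.005], [-0.0007, -0.0002, -0.01], [-0.0007, -0.0002, -0.013], [-0.0007, -0.0002, -0.015], [-0.0007, -0.0002, -0.017], [-0.0007, -0.0002, -0.019], [-0.0007, -0.0002, -0.021], [-0.0007, -0.0002, -0.022]], "yaw": [0, 0, 0, 0, 0, 0, 0, 0]}}

```text
time_s: 20.48
ee_pos: [533.9, 87.3, 130.7]
ee_rot: [180.0, 0.0, 16.4]
force: [-0.8, -0.2, -0.8]
gripper_width: 16.0
gripper_force: 40.0
```

>>> {"fn": "send_rows", "kwargs": {"grip": [-1, -1, -1, -1, -1, -1, -1, -1], "xyz": [[0, 0, -0.004], [0, 0, -0.009], [0, 0, -0.014], [0, 0, -0.019], [0, 0, -0.024], [0, 0, -0.029], [0, 0, -0.034], [0, 0, -0.038]], "yaw": [0, 0, 0, 0, 0, 0, 0, 0]}}

```text
time_s: 21.15
ee_pos: [533.8, 87.3, 92.3]
ee_rot: [-180.0, 0.0, 16.4]
force: [0.1, 1.3, -1.1]
gripper_width: 15.9
gripper_force: 40.0
```

>>> {"fn": "send_rows", "kwargs": {"grip": [-1, -1, -1, -1, -1, -1, -1, -1], "xyz": [[0, 0, -0.003], [0, 0, -0.006], [0, 0, -0.009], [0, 0, -0.011], [0, 0, -0.0125], [0, 0, -0.0135], [0, 0, -0.0145], [0, 0, -0.0145]], "yaw": [0, 0, 0, 0, 0, 0, 0, 0]}}

```text
time_s: 21.82
ee_pos: [533.9, 87.2, 78.4]
ee_rot: [180.0, 0.0, 16.4]
force: [0.1, -0.2, 0.2]
gripper_width: 15.9
gripper_force: 40.0
```

Home height with no force. I'll release, retreat straight up, and look.

>>> {"fn": "send_rows", "kwargs": {"grip": [-0.5, -0.5, 0, 0, 0.5, 0.5, 1, 1], "xyz": [[0, 0, 0], [0, 0, 0], [0, 0, 0], [0, 0, 0], [0, 0, 0], [0, 0, 0], [0, 0, 0], [0, 0, 0]], "yaw": [0, 0, 0, 0, 0, 0, 0, 0]}}

```text
time_s: 22.48
ee_pos: [534.0, 87.3, 78.5]
ee_rot: [180.0, -0.0, 16.4]
force: [0.1, -0.4, 0.3]
gripper_width: 60.0
gripper_force: 0.0
```

>>> {"fn": "send_rows", "kwargs": {"grip": [1, 1, 1, 1, 1, 1, 1, 1], "xyz": [[0, 0, 0], [0, 0, 0], [0, 0, 0.02], [0, 0, 0.05], [0, 0, 0.085], [0, 0, 0.12], [0, 0, 0.15], [0, 0, 0.17]], "yaw": [0, 0, 0, 0, 0, 0, 0, 0]}}

```text
time_s: 23.15
ee_pos: [534.9, 87.4, 252.1]
ee_rot: [180.0, -0.3, 16.4]
force: [0.7, 0.3, 0.4]
gripper_width: 91.2
gripper_force: 0.0
```

>>> {"fn": "send_rows", "kwargs": {"grip": [1, 1, 1, 1], "xyz": [[0, 0, 0], [0, 0, 0], [0, 0, 0], [0, 0, 0]], "yaw": [0, 0, 0, 0]}}

```text
time_s: 23.48
ee_pos: [533.0, 87.1, 246.7]
ee_rot: [-180.0, 0.2, 16.4]
force: [0.3, -0.2, -0.4]
gripper_width: 90.9
gripper_force: 0.0
```

```bash
python3 - <<'E'
from h import *
s=env.state(); print(s["time_s"],s["ee_pos"],s["gripper_width"])
w=bgr(eyes.grab_frame("wrist"))[110:220,200:320]; f=eyes.grab_frame("scene"); a=bgr(f)[180:280,160:270]
print(proj(f,[[533.8,87,70],[533.8,87,126]])-[160,180])
cv2.imwrite("pics/c5.png",np.hstack([cv2.resize(w,(400,400),interpolation=cv2.INTER_CUBIC),cv2.resize(a,(400,400),interpolation=cv2.INTER_CUBIC)]))
E
```

```text
23.4833 [533.02449406  87.13114551 246.73174754] 90.91633184778767
[[47.14981721 47.76767203]
 [45.96232177 27.09151784]]
```

View pics/c5.png

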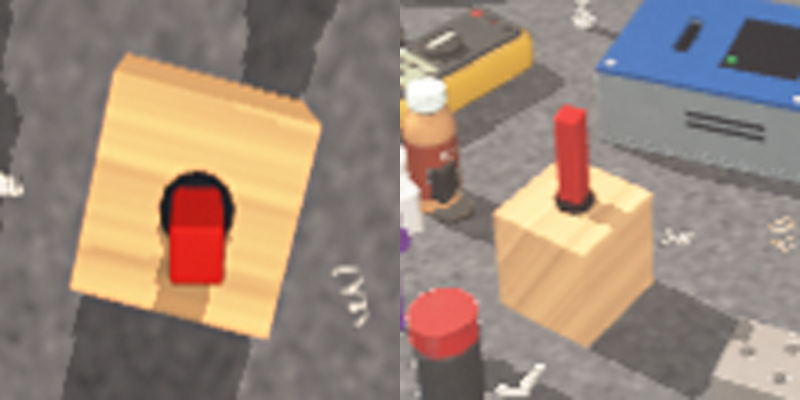

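The pin stands upright in the stand at scene crop (572,160), with its collar resting on the block. The gripper is clear, so I'm handing in.

```bash
python3 -c "
from workcell import env
print(env.job_done())"
```

```text
the job is handed in; nothing more can be done
None
```

The tray is sprung fully out and the pin is back upright and home in its stand, with contact readings peaking near 6 N; I handed the job in at about 23.5 s, and the hand-in returned no verdict.

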